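Rack the last rinsed clay tile and set the drying air

ROBOT

A 6-joint arm with a two-finger parallel gripper is mounted at the origin on the work surface. World frame = base frame: x ahead of the robot, y to its left, z up, the work surface at z = 0. Lengths are in m, angles in rad, forces in N, time in s.
With the tool pointing down it reaches from about 0.25 to 0.725 m from the base axis. Payload 4 kg.
Tool frame: the origin (TCP) lies between the finger pads, 19 mm behind the fingertips; this is the grasp point; z points along the fingers, y is the line along which they close (so a half turn about z gives the same grasp; the last joint's range is limited). The gripper opens to 85 mm and grips with 20 to 120 N. Pads are 22 mm wide; open, the fingers measure 114 mm over their backs; the gripper's body (76 mm by 85 mm) begins 54 mm behind the grasp point. The pads swing forward as they close: fully open they stand 13 mm farther back than shut.
Start: joints at [1.193, 0.241, 0.005, 1.335, 0, 1.571], TCP at [0.184, 0.465, 0.25] pointing down, gripper open.
Joint ranges: [-2.72, 2.72], [-1.05, 1.87], [-1.09, 1.28], [-1.99, 2.15], [-1.42, 1.44], [-3.14, 3.14]. Speed limits (rad/s): [2.79, 2.79, 3.14, 3.14, 3.14, 3.14].

INTERFACE

Orientations are given as a unit quaternion [x, y, z, w].
In Python, from workcell import bot gives the robot as it stands.
- The arm moves only by the tool move_arm, never from a script. Its argument "deltas" is a list of rows, each a list of 7 numbers: the opening, from 0 (shut) to 1 (fully open), then the shift along the tool's x, y, z in mm, then the turn, a rotation vector about the tool's x, y, z in degrees. In form: [[gripper, tx, ty, tz, ax, ay, az], ...]. A call has 1 to 10 rows; each row shifts and turns the commanded pose from where the row before left it, along the tool's axes as they then stand; what a row does not reach is not made up. A row lasts 1/12 s, in which the tool goes at most 41.7 mm and 7.16 degrees, less where a joint would pass 70% of its speed; a pose out of reach is approached as far as the arm can. A call is refused whole if a number of a shift passes 41.7 or a number of a turn 7.16, either way. A call with a gripper value outside its range is refused whole. The fingers move at their own pace and stop on an object; the grip force is fixed at half the most. Time passes only in rows, so rows that do not move let the fingers close. It gives the time, the measured TCP pose, the force, the opening and the grip force at its end, in the units of the state.
- bot.get_obs(): the state, without advancing time (a new reading comes with each control period).
- bot.camera(name): name is "side" or "top" or "wrist"; returns the picture (480x640x3 uint8, blue, green, red); there is no depth.
- bot.calibration(name): a dict with "K" (3x3 intrinsics, pixels), "dist_coeffs" ([k1, k2, p1, p2, k3] as OpenCV has them; the pictures are not rectified), "position" and "orientation" of the camera in the world. Camera axes: x right, y down, z forward; pixel columns grow to the right and rows downward; lengths in m; the calibration is good to about 2 mm. A picture is of the moment at which its call begins: read the wrist's pose just before it. calibration takes no time and is no camera call; for the wrist camera it gives the pose at the moment of the call.
- bot.job_done(): hands the job in; it is judged then, once.
Trained networks look in the newest picture that a camera, given by its name, has taken for a name from the list of things; names that differ only in an ending like _2 or _b are one class to them, and where a whole thing is asked for, a point or a joint stands for the part that bears it (a point fixed in the world has none). Each returns a list of dicts, best first, with "conf" (0 to 1); they miss things now and then, are a little off and sometimes report something else, mostly with a low value. They report only what shows in the picture. A call takes as long as a camera call. They do not tell look-alikes from the thing itself.
- bot.outline_of(query, camera): "pixels" (480x640 bool, what is visible of it) and "rect" ([left, top, width, height] in pixels, round what is visible of it).
The state is a dict: "clock": time; "joint_pos": joint angles; "joint_vel": joint speeds; "tau": joint torques, N m; "eef_pos": TCP position; "tool_rot": TCP orientation; "ft_force": force on the tool from outside, world axes, zero at the start; "ft_torque": the same for the moment, N m; "grip_width": finger opening in m; "grasp_force": force on a finger pad.
Only numpy, scipy, OpenCV 4.12 (cv2) and the standard library are available. Lean on these libraries where they do the work, as an engineer would, in place of code of your own. Each camera call takes 0.05 s, during which the arm holds its last target. There are 200 camera calls.

TASK

The last rinsed clay tile still leans in the wire drainer. Stand it on edge in one of the two free slots of the drying rack, setting it down rather than dropping it, with the air valve still shut; then open the valve by turning its blue lever until the lever lies right over the red set clip, in line with it. Leave the clip, the tiles already in the rack and the other things on the bench where they are.

Things in the scene. Friction and masses are not known exactly. Their poses are not given: they have to be found in the camera images.
- wet_tile: the terracotta tile to move: 100 x 100 mm, 6 mm thick, about 0.12 kg. Origin: middle of its lower edge. x is normal to its broad faces, y runs along the lower edge, z runs 100 mm up its face to the top edge. It starts leaning in the drainer, z tilted 35 degrees from vertical towards the drainer's -x; the top 35 mm stand clear of the wires. Grip across the 6 mm at the top edge, tool tilted alike
- wet_tile_mid (a point): the centre of the tile to move, 50 mm from each edge; axes as the tile's
- drainer: fixed white tray 130 (x) x 120 (y) x 12 mm with two sloping steel wires (6 mm thick, at y = -34 and +34 mm, hooked up at the foot) on which the tile leans. Origin: centre of the underside; x away from the robot at yaw 0. The tile's lower edge lies at x = +30, z = 32 mm, its top edge at x = -27, z = 114 mm. It may stand left or right of the station
- station: fixed drying station: steel base 210 (x) x 380 (y) x 8 mm; towards -y a wire rack of four slots; behind it (x = +82 mm) a copper air pipe, its top 86 mm high; at y = 85 mm a brass ball valve in the pipe, at y = 158 mm the chromed air turret, 96 mm high. Origin: centre of the underside; x away from the robot, y left, z up at yaw 0
- slot_b (a point): free slot: middle of the line on which a tile's lower edge stands, 22 mm above the bench; axes as the station's. It runs along x (tile faces look along y), 9 mm wide between two round hoops of 5 mm wire, 73 mm long, whose tops are 66.5 mm above the bench. Slots are 34 mm apart along y
- slot_c (a point): the other free slot, 34 mm to the +y side of slot_b; same description
- tile_left: bystander: a similar tile, standing in the slot 34 mm to the +y side of slot_c; its top is 122 mm above the bench. Origin in the middle of its lower edge
- tile_right: bystander: a similar tile, standing in the slot 34 mm to the -y side of slot_b; its top is 122 mm above the bench. Origin in the middle of its lower edge
- valve_lever (a joint): angle of the valve lever, rad: 0 = shut (lever points to the back, square to the pipe), 1.57 = fully open (lever lies along the pipe, pointing to station +y). It turns anticlockwise as seen looking onto the lever, takes about 0.15 N m and stays where it is left
- lever_hub (a point): on the stem axis; with the TCP here the tips clear the graduated plate (76 mm across, ticks every 15 degrees) by 8 mm. z is the stem axis, tilted 30 degrees from vertical towards the station's -x; x points along the lever and turns with it. The lever is a blue bar 12 mm wide (y), z from -14 to +4 mm, x from -17 to +61 mm about this point
- lever_end (a point): middle of the lever's free end, 61 mm from the stem axis; axes as lever_hub. With the valve shut the lever's highest corner is 157 mm above the bench
- set_clip (a joint): angle of the red set clip on the plate's rim, measured like the lever's: the lever is right when both joints read the same. A stiff friction fit
- clip_end (a point): outer end of the red set clip's top face, 62 mm from the stem axis; x points outward along the clip, z along the stem. The clip is 7 mm wide, reaches from 36 to 64 mm from the axis and stays 8 mm below the lever
- filter_cup: bystander: amber filter cup, 74 mm across, 120 mm high, on the other side of the station from the drainer. Origin under its centre
- wash_bottle: bystander: white wash bottle, 72 mm across, 205 mm high with its spout. Origin under its centre
- sample_jar: bystander: amber jar with blue lid, 56 mm across, 85 mm high. Origin under its centre
- scraper: bystander: blue scraper lying between the robot and the station, 150 mm long, 5 mm high. Origin under the middle of its handle
- petri_dish: bystander: flat dish, 90 mm across, 15 mm high, between the robot and the station. Origin under its centre
Things that resemble listed ones, but are neither listed nor needed, are in the scene too. What is shaped like the wet_tile but black is not meant.

How it is judged:
By the outcome, as a careful person would: the job done as asked, in the order asked, and still so for the second after the job is handed in, with the robot touching nothing.
It also fails if it takes over 64 s, if anything falls off the work surface, if the arm or the gripper's body presses on something with over 40 N, if the wrist force passes 120 N, or if a joint passes its speed limit or range.

## Working session

There is one attempt and no reset: what is moved stays moved. The work goes in short steps, Python scripts to look and compute and a tool call to move; the robot and the scene stay as the last step left them, time stands still between calls to the robot, and variables do not carry over. Pictures are saved under pics/ and viewed, at most 10 in all, crops included, and the job is handed in when it is done.

Besides the shell and the picture viewer there is one more tool, called after "Call:" by a JSON object that holds its "method" and its "body", one argument or row to a line. move_arm: Moves the arm, as the interface text tells. Its arguments: {"type":"object","properties":{"deltas":{"type":"array","items":{"type":"array","items":{"type":"number"}}}},"required":["deltas"]}

```bash
mkdir -p pics; ls; python3 - <<'E'
from workcell import bot
import cv2,numpy as np
o=bot.get_obs(); print(o['clock'],o['eef_pos'],o['tool_rot'])
ims=[]
for c in ['side','top','wrist']:
    im=bot.camera(c); cv2.imwrite(f'pics/{c}0.png',im)
    k=bot.calibration(c); print(c,k)
    for q in ['wet_tile','drainer','station','valve_lever','set_clip','filter_cup']:
        r=bot.outline_of(q,c); print(q,[(round(d['conf'],2),d['rect']) for d in r][:4])
E
```

```text
pics
0.0 [0.18422428 0.46419228 0.24910131] [ 1.87778266e-01  9.82210888e-01 -1.02794308e-03 -1.94777698e-04]
side {'K': array([[593.71616695,   0.        , 340.51818156],
       [  0.        , 593.71616695, 240.84577352],
       [  0.        ,   0.        ,   1.        ]]), 'dist_coeffs': array([-0.02880829,  0.        ,  0.        ,  0.        ,  0.        ]), 'position': array([-0.02721907,  1.07912323,  1.18310088]), 'orientation': array([-0.17840366,  0.89325598, -0.40452406,  0.08140134])}
wet_tile [(0.96, [441.6, 222.4, 36.1, 25.3])]
drainer [(0.23, [272.2, 238.6, 25.4, 20.2])]
station [(0.76, [236.3, 200.5, 103.3, 118.0])]
valve_lever [(0.65, [270.5, 238.7, 22.6, 21.1])]
set_clip []
filter_cup [(0.96, [236.3, 326.9, 40.2, 54.7]), (0.42, [270.6, 238.3, 22.7, 21.7]), (0.16, [234.2, 198.3, 104.8, 119.5])]
top {'K': array([[556.28223194,   0.        , 317.46180697],
       [  0.        , 556.28223194, 240.08037795],
       [  0.        ,   0.        ,   1.        ]]), 'dist_coeffs': array([-0.01639516,  0.        ,  0.        ,  0.        ,  0.        ]), 'position': array([ 0.35
[... 365 characters left out ...]
.4, 124.6, 179.4, 106.5])]
valve_lever [(0.48, [265.6, 157.8, 8.6, 36.4])]
set_clip [(0.38, [248.3, 163.7, 10.6, 8.1]), (0.21, [231.7, 252.7, 42.2, 42.0]), (0.2, [225.7, 123.8, 175.6, 110.2])]
filter_cup [(0.69, [112.3, 196.0, 50.5, 41.7])]
wrist {'K': array([[369.24009086,   0.        , 313.04544456],
       [  0.        , 369.24009086, 235.32277356],
       [  0.        ,   0.        ,   1.        ]]), 'dist_coeffs': array([-0.00389932,  0.        ,  0.        ,  0.        ,  0.        ]), 'position': array([0.11625695, 0.4930072 , 0.37376171]), 'orientation': array([0.81800438, 0.55580076, 0.08329221, 0.1225429 ])}
wet_tile []
drainer []
station []
valve_lever []
set_clip []
filter_cup []
```

View pics/top0.png

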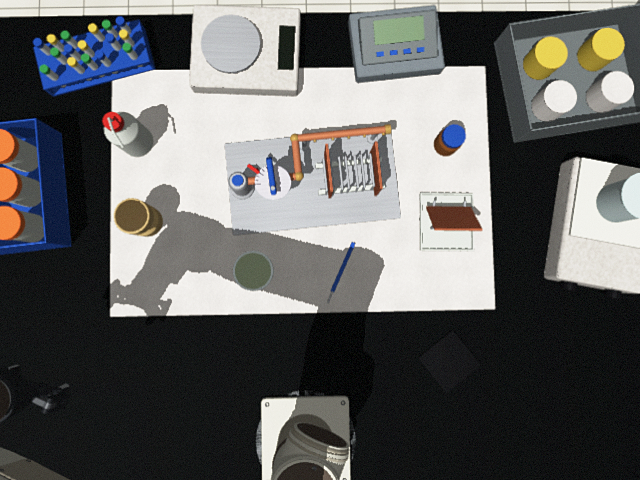

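View pics/side0.png

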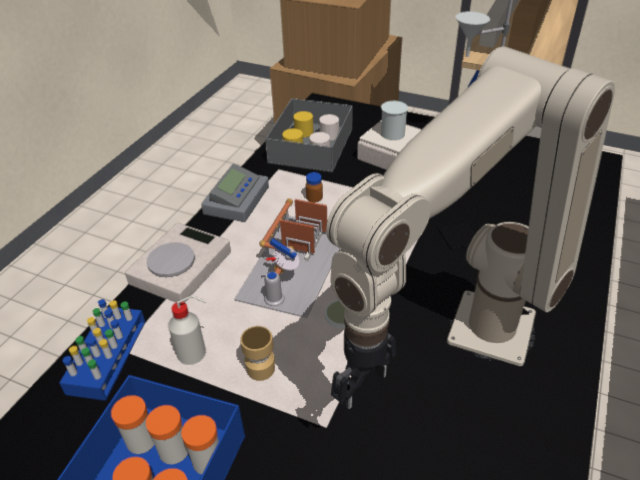

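Top view: drainer with the brown tile at about (446,222), top edge towards the robot (row ~231). Station is at (312,178), lever at (271,175) pointing back, red clip at (253,168), free slots between the tiles at columns 328 and 378. The side view agrees; the black square at (450,362) is the decoy.

```bash
cat > h.py <<'E'
import numpy as np,cv2
from scipy.spatial.transform import Rotation as R
from workcell import bot
def cal(c):
    k=bot.calibration(c); return k['K'],k['dist_coeffs'],np.array(k['position']),R.from_quat(k['orientation']).as_matrix()
def ray(c,uv,C=None):
    K,d,p,M=C or cal(c)
    n=cv2.undistortPoints(np.float64(uv).reshape(-1,1,2),K,d).reshape(-1,2)
    return p,np.c_[n,np.ones(len(n))]@M.T
def atz(c,uv,z,C=None):
    p,r=ray(c,uv,C); return p+r*((z-p[2])/r[:,2])[:,None]
def proj(c,X,C=None):
    K,d,p,M=C or cal(c)
    X=(np.float64(X).reshape(-1,3)-p)@M
    return cv2.projectPoints(X,np.zeros(3),np.zeros(3),K,d)[0].reshape(-1,2)
def tri(rays):
    A=np.zeros((3,3));b=np.zeros(3)
    for p,r in rays:
        r=r/np.linalg.norm(r);P=np.eye(3)-np.outer(r,r);A+=P;b+=P@p
    return np.linalg.solve(A,b)
def plan(pos,M,n,start=None):
    """n rows from the current (or start) pose to pos, M; rows in mm/deg"""
    if start is None:
        o=bot.get_obs();start=(np.array(o['eef_pos']),R.from_quat(o['tool_rot']).as_matrix())
    p,Q=start; w=R.from_matrix(Q.T@M).as_rotvec()/n
    dp=(np.array(pos)-p)/n*1e3
    for k in range(n):
        Qk=Q@R.from_rotvec(w*k).as_matrix()
        print([float(x) for x in np.r_[np.round(Qk.T@dp,1),np.round(np.degrees(w),2)]])
E
python3 - <<'E'
from h import *
im=bot.camera('top')
for q,z in [('drainer',.012),('station',.008)]:
    for d in bot.outline_of(q,'top'):
        if d['conf']<.6 or d['rect'][2]<20: continue
        m=d['pixels'].astype(np.uint8)
        r=cv2.minAreaRect(cv2.findNonZero(m)); b=cv2.boxPoints(r)
        X=atz('top',b,z); print(q,b.round(1).tolist(),X.round(4).tolist(),'c',X.mean(0).round(4))
        e=X[1]-X[0];f=X[2]-X[1];print(np.linalg.norm(e),np.linalg.norm(f),np.degrees(np.arctan2(e[1],e[0])))
t=[d for d in bot.outline_of('wet_tile','top') if d['rect'][1]<260][0]
print('tile',cv2.approxPolyDP(max(cv2.findContours(t['pixels'].astype(np.uint8),0,2)[0],key=len),3,True).reshape(-1,2).tolist())
E
```

```text
drainer [[420.0, 251.0], [420.0, 192.0], [474.0, 192.0], [474.0, 251.0]] [[0.411, -0.262, 0.012], [0.544, -0.2663, 0.012], [0.5419, -0.3887, 0.012], [0.4087, -0.3834, 0.012]] c [ 0.4764 -0.3251  0.012 ]
0.1329926585675201 0.12237408950348697 -1.8846037810220133
station [[223.0, 141.1999969482422], [391.20001220703125, 124.19999694824219], [400.70001220703125, 218.3000030517578], [232.5, 235.3000030517578]] [[0.6683, 0.1758, 0.008], [0.7015, -0.2066, 0.008], [0.4857, -0.2217, 0.008], [0.4544, 0.1561, 0.008]] c [ 0.5774 -0.0241  0.008 ]
0.3838416412913847 0.21630214165451705 -85.03988910448402
tile [[428, 207], [435, 230], [481, 229], [470, 208]]
```

```bash
cat >> h.py <<'E'
def tileM(yaw,sgn=1):
    Y=R.from_euler('z',yaw).as_matrix(); t=np.radians(35)
    z=Y@[np.sin(t),0,-np.cos(t)]; x=sgn*(Y@[0,1,0]); return np.c_[x,np.cross(z,x),z]
E
python3 - <<'E'
from h import *
Y=R.from_euler('z',-1.9,degrees=True).as_matrix(); c=np.array([.4764,-.3251,0])
P=[c+Y@np.array(v) for v in [(.03,.05,.032),(-.027,.05,.114),(-.027,-.05,.114),(.03,-.05,.032)]]
print(proj('top',P).round(1).tolist())
top=c+Y@np.array([-.027,0,.114]); M=tileM(np.radians(-1.9)); print(top)
plan(top-M[:,2]*.1,M,30)
E
```

```text
[[426.7, 206.6], [435.2, 228.9], [483.4, 229.6], [471.7, 207.3]]
[ 0.44941484 -0.32420481  0.114     ]
[-16.1, -21.8, 1.8, -1.02, -0.71, 2.26]
[-16.9, -21.2, 1.6, -1.02, -0.71, 2.26]
[-17.7, -20.6, 1.5, -1.02, -0.71, 2.26]
[-18.5, -19.9, 1.3, -1.02, -0.71, 2.26]
[-19.3, -19.1, 1.2, -1.02, -0.71, 2.26]
[-20.0, -18.4, 1.1, -1.02, -0.71, 2.26]
[-20.7, -17.6, 1.1, -1.02, -0.71, 2.26]
[-21.4, -16.8, 1.0, -1.02, -0.71, 2.26]
[-22.0, -15.9, 1.0, -1.02, -0.71, 2.26]
[-22.6, -15.1, 1.0, -1.02, -0.71, 2.26]
[-23.2, -14.2, 1.0, -1.02, -0.71, 2.26]
[-23.7, -13.3, 1.1, -1.02, -0.71, 2.26]
[-24.2, -12.4, 1.2, -1.02, -0.71, 2.26]
[-24.6, -11.4, 1.3, -1.02, -0.71, 2.26]
[-25.1, -10.5, 1.4, -1.02, -0.71, 2.26]
[-25.4, -9.5, 1.5, -1.02, -0.71, 2.26]
[-25.8, -8.5, 1.7, -1.02, -0.71, 2.26]
[-26.1, -7.5, 1.9, -1.02, -0.71, 2.26]
[-26.3, -6.5, 2.1, -1.02, -0.71, 2.26]
[-26.5, -5.5, 2.3, -1.02, -0.71, 2.26]
[-26.7, -4.5, 2.5, -1.02, -0.71, 2.26]
[-26.8, -3.5, 2.8, -1.02, -0.71, 2.26]
[-26.9, -2.5, 3.1, -1.02, -0.71, 2.26]
[-26.9, -1.5, 3.4, -1.02, -0.71, 2.26]
[-26.9, -0.5, 3.7, -1.02, -0.71, 2.26]
[-26.9, 0.5, 4.0, -1.02, -0.71, 2.26]
[-26.8, 1.5, 4.4, -1.02, -0.71, 2.26]
[-26.7, 2.5, 4.7, -1.02, -0.71, 2.26]
[-26.5, 3.5, 5.1, -1.02, -0.71, 2.26]
[-26.3, 4.4, 5.5, -1.02, -0.71, 2.26]
```

Call:
{"method": "move_arm", "body": {
  "deltas": [
    [1,-16,-22,2,-1,-0.7,2.3],
    [1,-17,-21,2,-1,-0.7,2.3],
    [1,-18,-21,1.5,-1,-0.7,2.3],
    [1,-18.5,-20,1,-1,-0.7,2.3],
    [1,-19,-19,1,-1,-0.7,2.3],
    [1,-20,-18,1,-1,-0.7,2.3],
    [1,-21,-18,1,-1,-0.7,2.3],
    [1,-21,-17,1,-1,-0.7,2.3],
    [1,-22,-16,1,-1,-0.7,2.3],
    [1,-22.5,-15,1,-1,-0.7,2.3]
  ]
}}

```text
clock: 2.08
eef_pos: [0.2523, 0.2006, 0.2322]
tool_rot: [0.379, 0.919, 0.074, 0.076]
ft_force: [0.1, 0.2, 0.6]
grip_width: 0.0853
grasp_force: 0.0
```

Call:
{"method": "move_arm", "body": {
  "deltas": [
    [1,-23,-14,1,-1,-0.7,2.3],
    [1,-24,-13,1,-1,-0.7,2.3],
    [1,-24,-12,1,-1,-0.7,2.3],
    [1,-24.5,-11,1,-1,-0.7,2.3],
    [1,-25,-10,1.5,-1,-0.7,2.3],
    [1,-25.5,-9.5,1.5,-1,-0.7,2.3],
    [1,-26,-8.5,1.5,-1,-0.7,2.3],
    [1,-26,-7.5,2,-1,-0.7,2.3],
    [1,-26,-6.5,2,-1,-0.7,2.3],
    [1,-26.5,-5.5,2,-1,-0.7,2.3]
  ]
}}

```text
clock: 2.92
eef_pos: [0.3199, -0.0613, 0.2152]
tool_rot: [0.55, 0.809, 0.144, 0.149]
ft_force: [0.9, 0.1, -0.1]
grip_width: 0.0853
grasp_force: 0.0
```

Call:
{"method": "move_arm", "body": {
  "deltas": [
    [1,-27,-4.5,2.5,-1,-0.7,2.3],
    [1,-27,-3.5,3,-1,-0.7,2.3],
    [1,-27,-2.5,3,-1,-0.7,2.3],
    [1,-27,-1.5,3.5,-1,-0.7,2.3],
    [1,-27,-0.5,3.5,-1,-0.7,2.3],
    [1,-27,0.5,4,-1,-0.7,2.3],
    [1,-27,1.5,4,-1,-0.7,2.3],
    [1,-26.5,2.5,4.5,-1,-0.7,2.3],
    [1,-26.5,3.5,5,-1,-0.7,2.3],
    [1,-26,4.5,5,-1,-0.7,2.3]
  ]
}}

```text
clock: 3.75
eef_pos: [0.3849, -0.3251, 0.196]
tool_rot: [0.693, 0.657, 0.206, 0.212]
ft_force: [-0.5, -0.7, -0.7]
grip_width: 0.0855
grasp_force: 0.0
```

```bash
python3 - <<'E'
from h import *
o=bot.get_obs(); print(o['clock'],o['eef_pos'],o['joint_pos'],R.from_quat(o['tool_rot']).as_matrix().round(3).tolist())
im=bot.camera('wrist'); cv2.imwrite('pics/w1.png',im)
for d in bot.outline_of('wet_tile','wrist'):
  c=max(cv2.findContours(d['pixels'].astype(np.uint8),0,2)[0],key=len)
  print(d['conf'],d['rect'],cv2.approxPolyDP(c,3,True).reshape(-1,2).tolist())
Y=R.from_euler('z',-1.9,degrees=True).as_matrix(); c=np.array([.4764,-.3251,0])
P=[c+Y@np.array(v) for v in [(.03,.05,.032),(-.027,.05,.114),(-.027,-.05,.114),(.03,-.05,.032)]]
print(proj('wrist',P).round(1).tolist())
top=c+Y@np.array([-.027,0,.114]); M=tileM(np.radians(-1.9))
plan(top+M[:,2]*.01,M,6)
E
```

```text
3.75 [ 0.38486941 -0.32511266  0.1959866 ] [-0.95756079  0.03924354 -0.54453208  0.59201947  0.46470118  0.76152017] [[0.051, 0.824, 0.564], [0.999, -0.046, -0.023], [0.007, 0.565, -0.825]]
0.92 [318.2, 146.7, 12.9, 157.1] [[320, 145], [322, 302], [328, 304], [329, 157], [325, 146]]
0.73 [200.4, 134.6, 142.7, 150.6] [[337, 134], [202, 143], [216, 277], [220, 284], [299, 262], [319, 266], [320, 145], [329, 154], [330, 253], [338, 251]]
[[318.8, 145.6], [320.2, 156.8], [322.0, 305.6], [320.2, 254.6]]
[1.0, 1.1, 19.0, -0.1, 0.07, -0.17]
[0.9, 1.0, 19.0, -0.1, 0.07, -0.17]
[0.9, 1.0, 19.0, -0.1, 0.07, -0.17]
[0.9, 1.0, 19.0, -0.1, 0.07, -0.17]
[0.9, 0.9, 19.0, -0.1, 0.07, -0.17]
[0.8, 0.9, 19.0, -0.1, 0.07, -0.17]
```

View pics/w1.png

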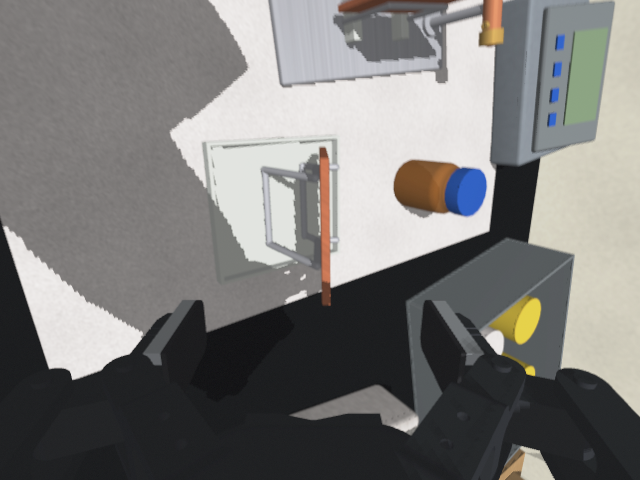

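The tile's edge is at columns 320–329 (rows 146–304), about 2 mm to the +tool-y side of the prediction. The approach is clear.

Call:
{"method": "move_arm", "body": {
  "deltas": [
    [1,1,1.3,19,-0.1,0.1,-0.2],
    [1,1,1.3,19,-0.1,0.1,-0.2],
    [1,1,1.3,19,-0.1,0.1,-0.2],
    [1,1,1.3,19,-0.1,0.1,-0.2],
    [1,1,1.3,19,-0.1,0.1,-0.2],
    [1,1,1.3,19,-0.1,0.1,-0.2],
    [1,0,0,0,0,0,0],
    [0.3,0,0,0,0,0,0],
    [0.3,0,0,0,0,0,0],
    [0.3,0,0,0,0,0,0]
  ]
}}

```text
clock: 4.68
eef_pos: [0.4563, -0.3202, 0.108]
tool_rot: [0.683, 0.665, 0.211, 0.215]
ft_force: [0.6, 0.3, -0.1]
grip_width: 0.0516
grasp_force: 0.0
```

```bash
python3 - <<'E'
from h import *
o=bot.get_obs(); print(o['clock'],o['eef_pos'],o['grip_width'],o['ft_force'],R.from_quat(o['tool_rot']).as_matrix().round(3).tolist())
im=bot.camera('wrist'); cv2.imwrite('pics/w2.png',im)
E
```

```text
4.6833 [ 0.45625333 -0.32020799  0.10795481] 0.05156658955046275 [ 0.6462855   0.25260359 -0.05926774] [[0.026, 0.819, 0.574], [1.0, -0.022, -0.013], [0.002, 0.574, -0.819]]
```

View pics/w2.png

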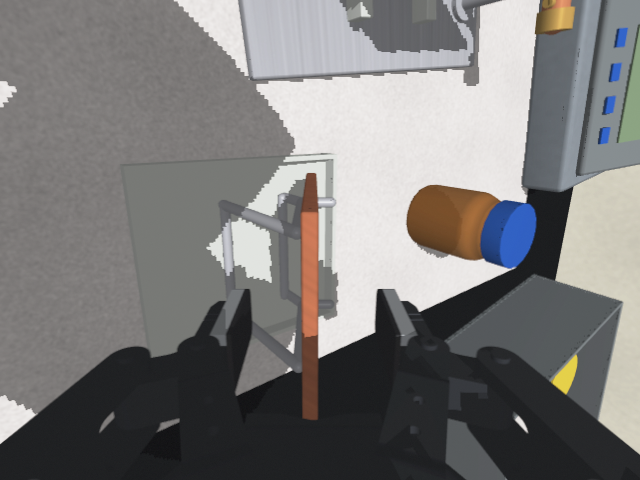

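Tile is centred between the pads (columns 302–318, pads 251 and 377). Close, then lift along the tile.

Call:
{"method": "move_arm", "body": {
  "deltas": [
    [0,0,0,0,0,0,0],
    [0,0,0,0,0,0,0],
    [0,0,0,0,0,0,0],
    [0,0,0,0,0,0,0],
    [0,0,0,0,0,0,0],
    [0,0,0,0,0,0,0],
    [0,0,0,0,0,0,0],
    [0,0,0,0,0,0,0],
    [0,0,0,-5,0,0,0],
    [0,0,0,-10,0,0,0]
  ]
}}

```text
clock: 5.57
eef_pos: [0.4476, -0.3191, 0.1184]
tool_rot: [0.683, 0.666, 0.211, 0.213]
ft_force: [0.6, -0.1, -0.2]
grip_width: 0.0049
grasp_force: 58.7
```

```bash
python3 - <<'E'
from h import *
o=bot.get_obs(); print(o['clock'],o['eef_pos'],o['grip_width'],o['grasp_force'],o['ft_force'])
# rough station yaw from base plate, rack tiles from top view
im=bot.camera('top')
for q in ['tile_left']:
  for d in bot.outline_of(q,'top'):
    c=max(cv2.findContours(d['pixels'].astype(np.uint8),0,2)[0],key=len)
    b=cv2.boxPoints(cv2.minAreaRect(c)); print(q,round(d['conf'],2),d['rect'],b.round(1).tolist(), atz('top',b,.122).round(3).tolist())
E
```

```text
5.5667 [ 0.44761816 -0.319053    0.11838109] 0.004929645548032501 58.6566960811615 [ 0.55786931 -0.14401573 -0.16249748]
tile_left 0.56 [323.7, 143.2, 9.1, 56.3] [[322.6000061035156, 144.39999389648438], [327.70001220703125, 143.8000030517578], [333.20001220703125, 196.6999969482422], [328.1000061035156, 197.1999969482422]] [[0.629, -0.046, 0.122], [0.63, -0.057, 0.122], [0.52, -0.065, 0.122], [0.519, -0.055, 0.122]]
tile_left 0.35 [326.4, 241.9, 28.1, 57.6] [[326.3999938964844, 299.29998779296875], [351.20001220703125, 243.1999969482422], [354.6000061035156, 244.6999969482422], [329.79998779296875, 300.79998779296875]] [[0.312, -0.047, 0.122], [0.424, -0.1, 0.122], [0.421, -0.107, 0.122], [0.309, -0.054, 0.122]]
```

```bash
cat >> h.py <<'E'
def downM(yaw):
    x=-np.array([np.cos(yaw),np.sin(yaw),0]); z=np.array([0,0,-1.]); return np.c_[x,np.cross(z,x),z]
E
python3 - <<'E'
from h import *
o=bot.get_obs(); Q=R.from_quat(o['tool_rot']).as_matrix()
s=np.array(o['eef_pos'])-Q[:,2]*.1; print(s)
plan([.578,-.124,.26],downM(np.radians(4.9)),16,(s,Q))
E
```

```text
[ 0.3902721  -0.3186587   0.20168184]
[12.5, 11.4, 3.6, 1.65, 1.83, -5.82]
[11.1, 12.7, 3.6, 1.65, 1.83, -5.82]
[9.7, 13.9, 3.6, 1.65, 1.83, -5.82]
[8.1, 14.9, 3.4, 1.65, 1.83, -5.82]
[6.4, 15.7, 3.2, 1.65, 1.83, -5.82]
[4.7, 16.4, 2.9, 1.65, 1.83, -5.82]
[2.9, 16.8, 2.6, 1.65, 1.83, -5.82]
[1.1, 17.1, 2.2, 1.65, 1.83, -5.82]
[-0.7, 17.2, 1.7, 1.65, 1.83, -5.82]
[-2.5, 17.1, 1.1, 1.65, 1.83, -5.82]
[-4.2, 16.8, 0.5, 1.65, 1.83, -5.82]
[-5.9, 16.3, -0.1, 1.65, 1.83, -5.82]
[-7.5, 15.6, -0.8, 1.65, 1.83, -5.82]
[-9.0, 14.7, -1.5, 1.65, 1.83, -5.82]
[-10.4, 13.6, -2.2, 1.65, 1.83, -5.82]
[-11.6, 12.5, -2.9, 1.65, 1.83, -5.82]
```

Call:
{"method": "move_arm", "body": {
  "deltas": [
    [0,0,0,-25,0,0,0],
    [0,0,0,-25,0,0,0],
    [0,0,0,-25,0,0,0],
    [0,0,0,-25,0,0,0],
    [0,12.5,11.5,3.5,1.65,1.83,-5.82],
    [0,11,12.5,3.5,1.65,1.83,-5.82],
    [0,9.5,14,3.5,1.65,1.83,-5.82],
    [0,8,15,3.5,1.65,1.83,-5.82],
    [0,6.5,15.5,3,1.65,1.83,-5.82],
    [0,4.5,16.5,3,1.65,1.83,-5.82]
  ]
}}

```text
clock: 6.5
eef_pos: [0.4609, -0.2454, 0.2228]
tool_rot: [0.444, 0.873, 0.142, 0.144]
ft_force: [0.2, -0.1, -1.5]
grip_width: 0.0049
grasp_force: 59.8
```

Call:
{"method": "move_arm", "body": {
  "deltas": [
    [0,3,17,2.5,1.65,1.83,-5.82],
    [0,1,17,2,1.65,1.83,-5.82],
    [0,-0.5,17,1.5,1.65,1.83,-5.82],
    [0,-2.5,17,1,1.65,1.83,-5.82],
    [0,-4,17,0.5,1.65,1.83,-5.82],
    [0,-6,16.5,0,1.65,1.83,-5.82],
    [0,-7.5,15.5,-1,1.65,1.83,-5.82],
    [0,-9,14.5,-1.5,1.65,1.83,-5.82],
    [0,-10.5,13.5,-2,1.65,1.83,-5.82],
    [0,-11.5,12.5,-3,1.65,1.83,-5.82]
  ]
}}

```text
clock: 7.33
eef_pos: [0.5784, -0.1236, 0.2594]
tool_rot: [-0.046, 0.999, -0.0, -0.002]
ft_force: [-0.5, -0.6, -1.5]
grip_width: 0.0046
grasp_force: 59.8
```

```bash
python3 - <<'E'
from h import *
o=bot.get_obs(); print(o['clock'],o['eef_pos'],o['joint_pos'],o['grip_width'],R.from_quat(o['tool_rot']).as_matrix().round(3).tolist())
C=cal('wrist');im=bot.camera('wrist'); cv2.imwrite('pics/w3.png',im); np.savez('w3.npz',*C)
E
```

```text
7.3333 [ 0.57839375 -0.12356033  0.25938749] [-0.20973052  0.42577201  0.29174465  1.44002896 -0.00152142 -0.30091924] 0.004622547175126147 [[-0.996, -0.091, -0.004], [-0.091, 0.996, -0.001], [0.004, -0.0, -1.0]]
```

View pics/w3.png

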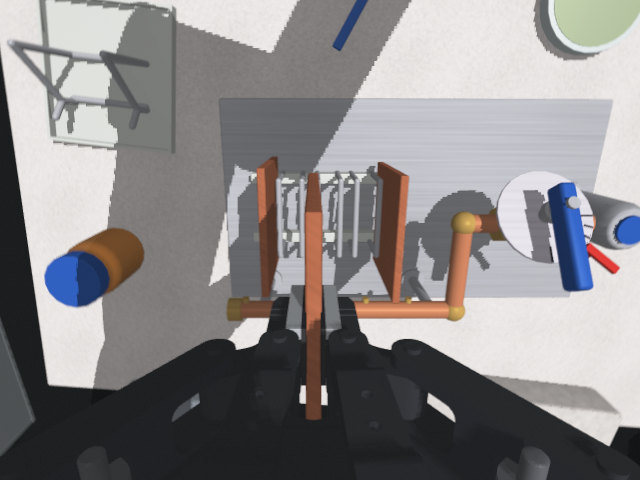

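The held tile (columns 306–322) hangs over slot_b; slot_c's hoops show freely at columns 340 and 357, tile_right at 268 and tile_left at 392. The lever is at (570,235), the clip at (602,258).

```bash
python3 - <<'E'
from h import *
im=cv2.imread('pics/w3.png'); f=np.load('w3.npz'); C=tuple(f[k] for k in f.files)
o=bot.get_obs(); p=np.array(o['eef_pos']);Q=R.from_quat(o['tool_rot']).as_matrix()
# predicted held tile: tool z from -10 (top) to 90mm, x +-50, y +-3
for z in (-10,20,90):
    for x in (50,-50): print(z,x,proj('w',[p+Q@(np.array([x,y,z])*1e-3) for y in(-3,3)],C).round(1).tolist())
# observed: orange cols per row
hsv=cv2.cvtColor(im,cv2.COLOR_BGR2HSV)
for r in (178,185,192,200,210,230,260,300,340,380,410):
    m=(hsv[r,:,0]<15)&(hsv[r,:,1]>90); k=np.where(m[295:335])[0]+295
    print(r,k.min() if len(k) else None,k.max() if len(k) else None)
d=bot.outline_of('wet_tile','wrist')
for e in d: print(e['conf'],e['rect'])
# rectified z=.064 plane in station-yaw frame about TCP
s=.25e-3; yaw=np.radians(4.9); X=np.array([np.cos(yaw),np.sin(yaw),0]);Yv=np.array([-np.sin(yaw),np.cos(yaw),0])
c=np.array([p[0],p[1],.064])
a,b=np.meshgrid(np.arange(-300,300),np.arange(-200,200)) # a: Y right, b: X down
P=c+a[...,None]*s*Yv+b[...,None]*s*X
uv=proj('w',P,C).reshape(400,600,2).astype(np.float32)
rec=cv2.remap(im,uv[...,0],uv[...,1],cv2.INTER_LINEAR)
for k in range(-300,300,40): cv2.line(rec,(300+k,0),(300+k,6),(0,255,0),1)
cv2.imwrite('pics/rec3.png',rec)
E
```

```text
-10 50 [[310.6, 210.6], [329.6, 210.5]]
-10 -50 [[312.9, 457.8], [328.1, 457.7]]
20 50 [[311.2, 193.3], [326.5, 193.2]]
20 -50 [[313.1, 402.8], [325.8, 402.8]]
90 50 [[312.0, 171.1], [322.4, 171.1]]
90 -50 [[313.2, 325.2], [322.4, 325.2]]
178 308 317
185 308 318
192 307 319
200 306 320
210 305 321
230 305 321
260 305 321
300 305 321
340 307 320
380 306 320
410 305 321
0.9 [307.7, 173.6, 16.8, 244.5]
0.32 [539.8, 0.7, 96.3, 52.9]
```

View pics/rec3.png

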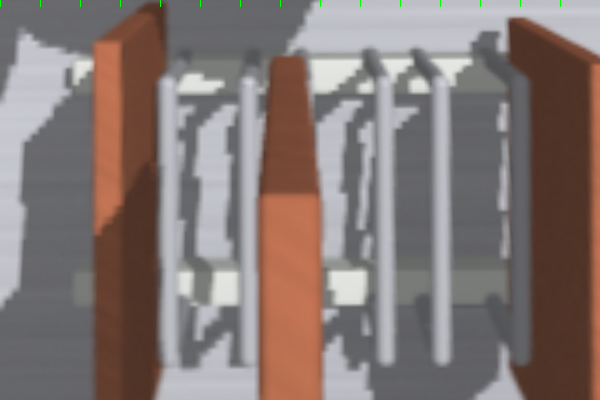

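The tile appears at column 313, the camera's mid-plane, where the calibration predicts 317–320. The wrist camera is therefore offset about 2.6 mm sideways. Corrected, slot_b is 3 mm to tool −y and 4.5 mm to −x. I'll descend to just above the hoops and check there.

Call:
{"method": "move_arm", "body": {
  "deltas": [
    [0,-4.5,-3,10,0,0,0.3],
    [0,0,0,20,0,0,0],
    [0,0,0,20,0,0,0],
    [0,0,0,20,0,0,0],
    [0,0,0,14,0,0,0],
    [0,0,0,6,0,0,0],
    [0,0,0,0,0,0,0]
  ]
}}

```text
clock: 8.02
eef_pos: [0.5802, -0.1275, 0.1674]
tool_rot: [-0.039, 0.999, 0.001, -0.003]
ft_force: [-0.3, -0.3, -0.7]
grip_width: 0.0047
grasp_force: 59.9
```

```bash
python3 - <<'E'
from h import *
o=bot.get_obs(); print(o['clock'],o['eef_pos'],R.from_quat(o['tool_rot']).as_matrix().round(3).tolist())
im=bot.camera('wrist')
cv2.imwrite('pics/w4.png',cv2.resize(im[110:310,200:440],None,fx=3,fy=3,interpolation=cv2.INTER_CUBIC))
cv2.imwrite('pics/w4full.png',im)
E
```

```text
8.0167 [ 0.58015462 -0.12750413  0.16736061] [[-0.997, -0.078, -0.006], [-0.078, 0.997, 0.002], [0.006, 0.002, -1.0]]
```

View pics/w4.png

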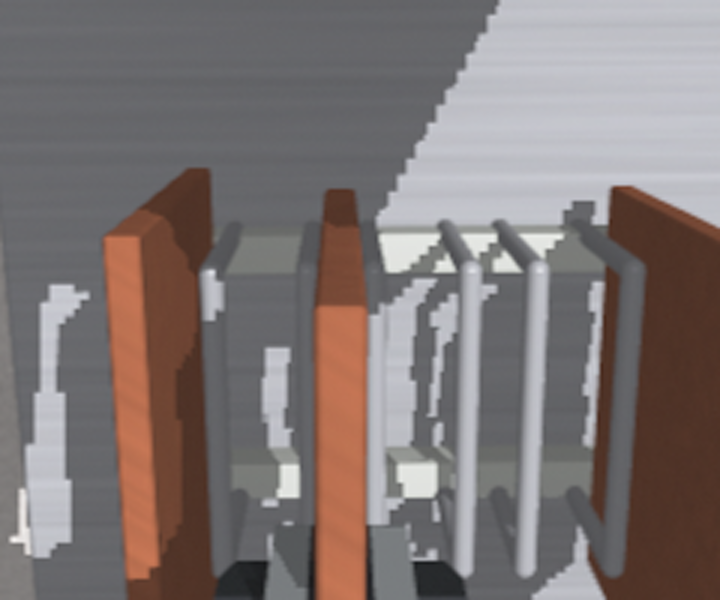

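The tile's lower edge (crop column 341) is centred between slot_b's hoops (308 and 376). Lower in.

Call:
{"method": "move_arm", "body": {
  "deltas": [
    [0,0,0,8,0,0,0],
    [0,0,0,8,0,0,0],
    [0,0,0,10,0,0,0],
    [0,0,0,10,0,0,0],
    [0,0,0,8,0,0,0],
    [0,0,0,4,0,0,0],
    [0,0,0,0,0,0,0]
  ]
}}

```text
clock: 8.65
eef_pos: [0.5812, -0.1265, 0.1204]
tool_rot: [-0.041, 0.999, 0.001, -0.002]
ft_force: [0.1, 0.7, -1.2]
grip_width: 0.0048
grasp_force: 59.9
```

Call:
{"method": "move_arm", "body": {
  "deltas": [
    [0,0,0,2,0,0,0],
    [0,0,0,2,0,0,0],
    [0,0,0,0,0,0,0]
  ]
}}

```text
clock: 8.9
eef_pos: [0.5823, -0.1268, 0.1182]
tool_rot: [-0.04, 0.999, 0.0, -0.001]
ft_force: [-0.6, -0.9, -0.1]
grip_width: 0.0049
grasp_force: 59.9
```

Call:
{"method": "move_arm", "body": {
  "deltas": [
    [0,0,0,1,0,0,0],
    [0,0,0,1,0,0,0],
    [0,0,0,0,0,0,0]
  ]
}}

```text
clock: 9.15
eef_pos: [0.5822, -0.1269, 0.1162]
tool_rot: [-0.04, 0.999, 0.0, -0.001]
ft_force: [-0.1, -1.0, -1.1]
grip_width: 0.005
grasp_force: 59.9
```

Call:
{"method": "move_arm", "body": {
  "deltas": [
    [0,0,0,1,0,0,0],
    [0,0,0,0,0,0,0]
  ]
}}

```text
clock: 9.32
eef_pos: [0.5821, -0.1268, 0.1151]
tool_rot: [-0.04, 0.999, 0.0, -0.001]
ft_force: [-0.1, 0.6, -1.8]
grip_width: 0.0048
grasp_force: 59.9
```

Call:
{"method": "move_arm", "body": {
  "deltas": [
    [0,0,0,1,0,0,0],
    [0,0,0,0,0,0,0]
  ]
}}

```text
clock: 9.48
eef_pos: [0.5821, -0.1268, 0.114]
tool_rot: [-0.04, 0.999, 0.0, -0.001]
ft_force: [0.1, -0.1, -1.7]
grip_width: 0.0049
grasp_force: 59.9
```

Call:
{"method": "move_arm", "body": {
  "deltas": [
    [0,0,0,1,0,0,0],
    [0,0,0,0,0,0,0]
  ]
}}

```text
clock: 9.65
eef_pos: [0.5823, -0.1269, 0.1137]
tool_rot: [-0.04, 0.999, 0.0, -0.0]
ft_force: [-1.1, 0.4, 2.0]
grip_width: 0.005
grasp_force: 60.3
```

Call:
{"method": "move_arm", "body": {
  "deltas": [
    [0,0,0,1,0,0,0],
    [0,0,0,0,0,0,0]
  ]
}}

```text
clock: 9.82
eef_pos: [0.5823, -0.1269, 0.1136]
tool_rot: [-0.04, 0.999, 0.0, -0.0]
ft_force: [-3.0, 0.5, 7.2]
grip_width: 0.005
grasp_force: 61.3
```

Call:
{"method": "move_arm", "body": {
  "deltas": [
    [0,0,0,1,0,0,0],
    [0,0,0,0,0,0,0]
  ]
}}

```text
clock: 9.98
eef_pos: [0.5824, -0.1269, 0.1136]
tool_rot: [-0.04, 0.999, -0.0, 0.0]
ft_force: [-3.4, 0.9, 12.2]
grip_width: 0.0045
grasp_force: 62.0
```

Seated at z ≈ 0.1137 (force rising). Relax the pressing, open slightly, withdraw.

Call:
{"method": "move_arm", "body": {
  "deltas": [
    [0,0,0,-2,0,0,0],
    [0,0,0,0,0,0,0],
    [0.1,0,0,0,0,0,0],
    [0.2,0,0,0,0,0,0],
    [0.2,0,0,0,0,0,0],
    [0.2,0,0,0,0,0,0]
  ]
}}

```text
clock: 10.48
eef_pos: [0.5821, -0.1268, 0.1128]
tool_rot: [-0.04, 0.999, 0.0, -0.001]
ft_force: [0.3, 0.4, -0.1]
grip_width: 0.0169
grasp_force: 0.0
```

Call:
{"method": "move_arm", "body": {
  "deltas": [
    [0.2,0,0,-6,0,0,0],
    [0.2,0,0,-20,0,0,0],
    [0.2,0,0,-30,0,0,0],
    [0.2,0,0,-30,0,0,0],
    [0.2,0,0,-40,0,0,0],
    [0.2,0,0,-30,0,0,0],
    [0.2,0,0,0,0,0,0]
  ]
}}

```text
clock: 11.07
eef_pos: [0.5854, -0.1276, 0.2778]
tool_rot: [-0.04, 0.999, -0.002, 0.006]
ft_force: [1.1, 0.6, 0.8]
grip_width: 0.0171
grasp_force: 0.0
```

```bash
python3 - <<'E'
from h import *
o=bot.get_obs(); print(o['clock'],o['eef_pos'],o['grip_width'],R.from_quat(o['tool_rot']).as_matrix().round(3).tolist())
C=cal('wrist');im=bot.camera('wrist'); cv2.imwrite('pics/w5.png',im); np.savez('w5.npz',*C)
for q in ['valve_lever','set_clip']:
  for d in bot.outline_of(q,'wrist'): print(q,d['conf'],d['rect'])
E
```

```text
11.0667 [ 0.58544125 -0.12755569  0.27775607] 0.017066219215395705 [[-0.997, -0.081, 0.012], [-0.081, 0.997, -0.003], [-0.012, -0.004, -1.0]]
valve_lever 0.67 [536.9, 164.6, 45.6, 101.2]
set_clip 0.93 [579.5, 223.7, 34.1, 30.7]
```

View pics/w5.png

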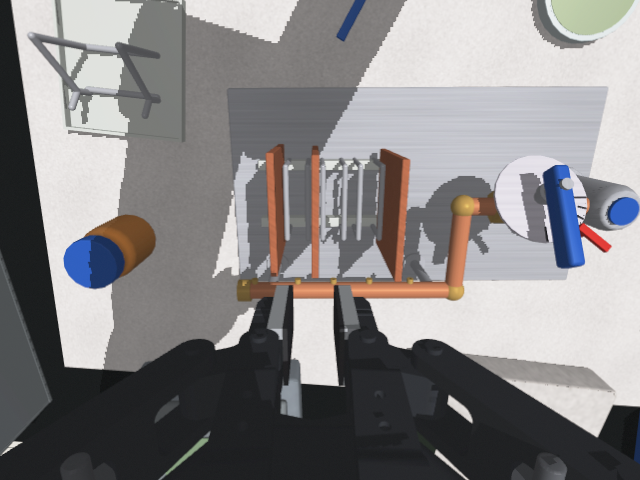

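Tile stands upright in slot_b (column 315), with the neighbours undisturbed. Now locate the lever from several views.

```bash
cat >> h.py <<'E'
def wcal():
    K,d,p,M=cal('wrist'); Q=R.from_quat(bot.get_obs()['tool_rot']).as_matrix()
    return K,d,p+Q[:,1]*.0026,M
def stemM(yaw):
    "tool axes: z down the stem, x towards the robot side"
    t=np.radians(30);Y=R.from_euler('z',yaw).as_matrix()
    z=Y@[np.sin(t),0,-np.cos(t)]; x=Y@[-np.cos(t),0,-np.sin(t)]; return np.c_[x,np.cross(z,x),z]
E
python3 - <<'E'
from h import *
rays=[]
def cen(m): 
    M=cv2.moments(m.astype(np.uint8)); return M['m10']/M['m00'],M['m01']/M['m00']
for c in ['wrist','top','side']:
    bot.camera(c); C=wcal() if c=='wrist' else cal(c)
    for q in ['valve_lever']:
        d=[e for e in bot.outline_of(q,c)][:1]
        for e in d:
            u=cen(e['pixels']); p,r=ray(c,[u],C); rays.append((p,r[0])); print(c,e['conf'],e['rect'],np.round(u,1))
X=tri(rays[:2]); print(X,tri(rays))
yaw=np.radians(4.8); M=stemM(yaw)
hub=X+M[:,0]*.022-M[:,2]*.005; print('hub',hub)
print(proj('top',[hub]),proj('wrist',[hub],wcal()))
S=R.from_euler('z',yaw).as_matrix().T@(hub-[.5774,-.0241,0]); print('station local',S)
plan(hub-M[:,2]*.11,M,20)
E
```

```text
wrist 0.95 [541.0, 174.9, 47.5, 103.8] [565.1 225. ]
top 0.67 [265.5, 155.8, 12.8, 40.2] [271.  176.8]
side 0.47 [268.1, 241.2, 26.3, 18.8] [282.1 248.1]
[0.56312058 0.06029877 0.13181939] [0.56395153 0.0604293  0.13242997]
hub [0.54164361 0.0584953  0.12514951]
[[272.2464008  187.12415822]] [[565.54771193 192.52219538]]
station local [-0.02871959  0.08529764  0.12514951]
[4.0, 9.4, 2.4, 0.0, -1.51, -0.01]
[4.1, 9.4, 2.3, 0.0, -1.51, -0.01]
[4.1, 9.4, 2.2, 0.0, -1.51, -0.01]
[4.2, 9.4, 2.1, 0.0, -1.51, -0.01]
[4.2, 9.4, 2.0, 0.0, -1.51, -0.01]
[4.3, 9.4, 1.8, 0.0, -1.51, -0.01]
[4.3, 9.4, 1.7, 0.0, -1.51, -0.01]
[4.4, 9.4, 1.6, 0.0, -1.51, -0.01]
[4.4, 9.4, 1.5, 0.0, -1.51, -0.01]
[4.4, 9.4, 1.4, 0.0, -1.51, -0.01]
[4.5, 9.4, 1.3, 0.0, -1.51, -0.01]
[4.5, 9.4, 1.2, 0.0, -1.51, -0.01]
[4.5, 9.4, 1.0, 0.0, -1.51, -0.01]
[4.5, 9.4, 0.9, 0.0, -1.51, -0.01]
[4.6, 9.4, 0.8, 0.0, -1.51, -0.01]
[4.6, 9.4, 0.7, 0.0, -1.51, -0.01]
[4.6, 9.4, 0.5, 0.0, -1.51, -0.01]
[4.6, 9.4, 0.4, 0.0, -1.51, -0.01]
[4.6, 9.4, 0.3, 0.0, -1.51, -0.01]
[4.6, 9.4, 0.2, 0.0, -1.51, -0.01]
```

Call:
{"method": "move_arm", "body": {
  "deltas": [
    [0.5,4,9.4,2.4,0,-1.5,0],
    [0.5,4,9.4,2.3,0,-1.5,0],
    [0.5,4,9.4,2.2,0,-1.5,0],
    [0.5,4,9.4,2,0,-1.5,0],
    [0.5,4,9.4,2,0,-1.5,0],
    [0.5,4.3,9.4,1.8,0,-1.5,0],
    [0.5,4.3,9.4,1.7,0,-1.5,0],
    [0.5,4.4,9.4,1.6,0,-1.5,0],
    [0.5,4.4,9.4,1.5,0,-1.5,0],
    [0.5,4.4,9.4,1.4,0,-1.5,0]
  ]
}}

```text
clock: 12.35
eef_pos: [0.5348, -0.0359, 0.2448]
tool_rot: [-0.04, 0.991, 0.006, 0.13]
ft_force: [-0.4, 0.1, 0.7]
grip_width: 0.0426
grasp_force: 0.0
```

Call:
{"method": "move_arm", "body": {
  "deltas": [
    [0.5,4.5,9.4,1.3,0,-1.5,0],
    [0.5,4.5,9.4,1.2,0,-1.5,0],
    [0.5,4.5,9.4,1,0,-1.5,0],
    [0.5,4.5,9.4,1,0,-1.5,0],
    [0.5,4.6,9.4,0.8,0,-1.5,0],
    [0.5,4.6,9.4,0.7,0,-1.5,0],
    [0.5,4.6,9.4,0.5,0,-1.5,0],
    [0.5,4.6,9.4,0.4,0,-1.5,0],
    [0.5,4.6,9.4,0.3,0,-1.5,0],
    [0.5,4.6,9.4,0.2,0,-1.5,0]
  ]
}}

```text
clock: 13.18
eef_pos: [0.4874, 0.0545, 0.2211]
tool_rot: [-0.039, 0.965, 0.011, 0.258]
ft_force: [0.8, 0.1, -0.0]
grip_width: 0.0431
grasp_force: 0.0
```

```bash
python3 - <<'E'
from h import *
o=bot.get_obs(); print(o['clock'],o['eef_pos'],o['joint_pos'],R.from_quat(o['tool_rot']).as_matrix().round(3).tolist())
C=wcal();im=bot.camera('wrist'); cv2.imwrite('pics/w6.png',im); np.savez('w6.npz',*C)
for q in ['valve_lever','set_clip']:
  for d in bot.outline_of(q,'wrist'):
    b=cv2.minAreaRect(cv2.findNonZero(d['pixels'].astype(np.uint8)));print(q,d['conf'],d['rect'],b, cv2.boxPoints(b).round(0).tolist())
M=stemM(np.radians(4.8));hub=np.array([.5416,.0585,.1251])
print(proj('w',[hub,hub-M[:,0]*.061,hub+M[:,2]*.022],C).round(1).tolist())
E
```

```text
13.1833 [0.48743104 0.05445084 0.22111476] [ 0.12323537 -0.10591704 -0.5910155   0.56363767 -0.02064377  0.03699636] [[-0.864, -0.081, 0.497], [-0.07, 0.997, 0.041], [-0.499, 0.001, -0.867]]
valve_lever 0.82 [299.8, 211.6, 23.1, 106.0] ((311.5, 264.5), (109.0, 25.0), 90.0) [[299.0, 210.0], [324.0, 210.0], [324.0, 319.0], [299.0, 319.0]]
valve_lever 0.67 [346.2, 256.1, 29.1, 30.1] ((359.5000305175781, 271.0000305175781), (34.64822769165039, 10.606600761413574), 45.0) [[344.0, 263.0], [351.0, 255.0], [376.0, 280.0], [368.0, 287.0]]
set_clip 0.62 [343.1, 258.5, 32.0, 30.4] ((359.2500305175781, 271.2500305175781), (34.64822769165039, 11.31370735168457), 45.0) [[343.0, 263.0], [351.0, 255.0], [376.0, 280.0], [368.0, 288.0]]
set_clip 0.55 [13.7, 126.5, 110.4, 174.6] ((82.66012573242188, 213.78054809570312), (136.70233154296875, 110.54196166992188), 50.46384811401367) [[-3.0, 196.0], [82.0, 126.0], [169.0, 231.0], [84.0, 302.0]]
[[307.5, 237.1], [308.1, 319.1], [308.0, 228.0]]
```

View pics/w6.png

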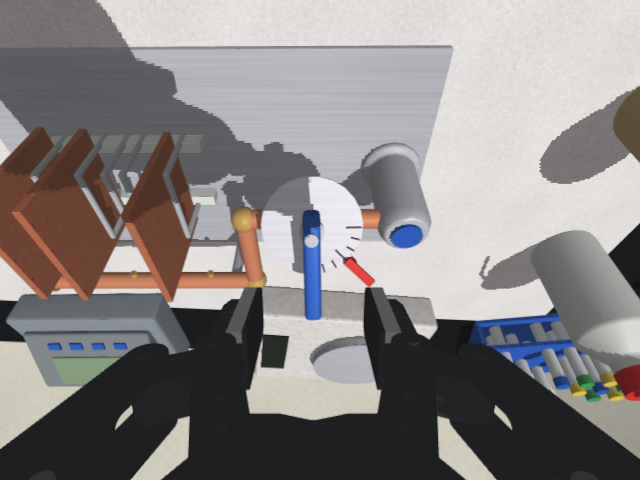

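Looking down the stem: lever at column 312 (tool mid-plane 313), from row 211 to 319, pin at (311,240); red clip from (345,260) to (372,284).

```bash
cat > ang.py <<'E'
from h import *
def clip(im,C,hub,M,dz,lo,hi,box,off=0):
    "long-axis angle and bearing (deg, from the shut lever) of coloured pixels on the plane dz along the stem"
    hsv=cv2.cvtColor(im,cv2.COLOR_BGR2HSV); m=cv2.inRange(hsv,lo,hi); k=np.zeros_like(m); x,y,w,h=box; k[y:y+h,x:x+w]=m[y:y+h,x:x+w]
    uv=cv2.findNonZero(k).reshape(-1,2).astype(float)
    p,r=ray('w',uv,C); n=M[:,2]; q=hub-n*dz
    X=p+r*(((q-p)@n)/(r@n))[:,None]-hub
    a=np.c_[-(X@M[:,0]),X@M[:,1]]  # a0 along shut lever, a1 = tool y (+station y)
    c=a.mean(0); _,_,v=np.linalg.svd(a-c); v=v[0]*np.sign(v[0][0]+v[0][1])
    rad=np.hypot(*a.T)
    print('n',len(uv),'cen mm',(c*1e3).round(1),'axis',np.degrees(np.arctan2(v[1],v[0])).round(1),'bearing',np.degrees(np.arctan2(c[1],c[0])).round(1),'radii',(rad.min()*1e3).round(1),(rad.max()*1e3).round(1))
    return c
E
python3 - <<'E'
from ang import *
im=cv2.imread('pics/w6.png'); f=np.load('w6.npz'); C=tuple(f[k] for k in f.files)
Q=R.from_quat(bot.get_obs()['tool_rot']).as_matrix()
M=stemM(np.radians(4.8)); hub=np.array([.5416,.0585,.1251])
u=proj('w',[hub],C)[0]; hub=hub+M[:,1]*(312-u[0])/369.24*((hub-C[2])@C[3][:,2]); print('hub',hub,u)
print('M vs Q deg',np.degrees(R.from_matrix(Q.T@M).as_rotvec()).round(2))
clip(im,C,hub,M,-.022,(0,150,100),(8,255,255),(335,245,50,50))
clip(im,C,hub,M,.004,(105,150,80),(130,255,255),(290,200,45,125))
# plate rim: white ellipse -> centre
o=bot.get_obs();p=np.array(o['eef_pos']); print('to hub in tool axes',(Q.T@(hub-p)*1e3).round(1))
E
```

```text
hub [0.54134974 0.06148026 0.1251    ] [307.48370971 237.07257544]
M vs Q deg [-0.03 -0.2  -0.07]
n 293 cen mm [33.3 34.4] axis 44.8 bearing 45.9 radii 35.0 61.9
n 1518 cen mm [20.  -0.2] axis 1.0 bearing -0.5 radii 4.1 58.0
to hub in tool axes [1.000e-01 2.500e+00 1.103e+02]
```

Call:
{"method": "move_arm", "body": {
  "deltas": [
    [0.5,0,-0.2,25,0,-0.1,0],
    [0.5,0,-0.2,25,0,-0.1,0],
    [0.5,0,-0.2,25,0,0,0],
    [0.5,0,0,20,0,0,0],
    [0.5,0,0,10,0,0,0],
    [0.5,0,0,0,0,0,0]
  ]
}}

```text
clock: 13.83
eef_pos: [0.5408, 0.0571, 0.1283]
tool_rot: [-0.039, 0.965, 0.01, 0.257]
ft_force: [-0.6, -0.2, -0.2]
grip_width: 0.0426
grasp_force: 0.0
```

```bash
python3 - <<'E'
from ang import *
o=bot.get_obs();Q=R.from_quat(o['tool_rot']).as_matrix();C=wcal()
hub=np.array([.5413,.0605,.1251]); print(o['clock'],o['eef_pos'],o['ft_force'],(Q.T@(hub-o['eef_pos'])*1e3).round(1))
im=bot.camera('wrist'); cv2.imwrite('pics/w7.png',im)
E
```

```text
13.8333 [0.54080907 0.05706459 0.12830218] [-0.64283541 -0.23610282 -0.23018615] [0.9 3.4 3.2]
```

View pics/w7.png

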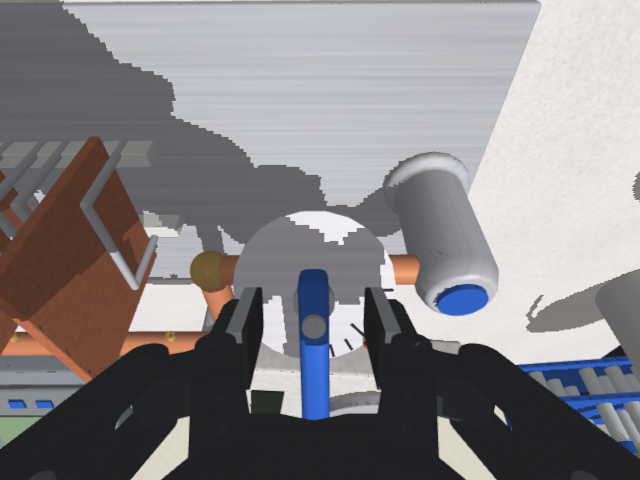

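Lever (column 314) is centred between the pads (263 and 365) and the pin is at (314,327). Grip and turn 40°.

Call:
{"method": "move_arm", "body": {
  "deltas": [
    [0.5,-0.5,0,2,0,0,0],
    [0,0,0,0,0,0,0],
    [0,0,0,0,0,0,0],
    [0,0,0,0,0,0,0],
    [0,0,0,0,0,0,0],
    [0,0,0,0,0,0,0]
  ]
}}

```text
clock: 14.38
eef_pos: [0.5425, 0.0575, 0.1307]
tool_rot: [-0.039, 0.965, 0.01, 0.261]
ft_force: [-3.6, -2.3, 6.1]
grip_width: 0.0109
grasp_force: 60.7
```

Call:
{"method": "move_arm", "body": {
  "deltas": [
    [0,0,0,0,0,0,-5],
    [0,0,0,0,0,0,-5],
    [0,0,0,0,0,0,-5],
    [0,0,0,0,0,0,-5],
    [0,0,0,0,0,0,0]
  ]
}}

```text
clock: 14.8
eef_pos: [0.5423, 0.0584, 0.1306]
tool_rot: [-0.208, 0.943, -0.034, 0.258]
ft_force: [-5.0, -0.1, 6.9]
grip_width: 0.0104
grasp_force: 60.9
```

Call:
{"method": "move_arm", "body": {
  "deltas": [
    [0,0,0,-1,0,0,-5],
    [0,0,0,0,0,0,-5],
    [0,0,0,0,0,0,-5],
    [0,0,0,0,0,0,-5],
    [0,0,0,0,0,0,0]
  ]
}}

```text
clock: 15.22
eef_pos: [0.5417, 0.0592, 0.1304]
tool_rot: [-0.368, 0.893, -0.078, 0.248]
ft_force: [2.6, 3.6, -2.0]
grip_width: 0.0104
grasp_force: 60.5
```

Call:
{"method": "move_arm", "body": {
  "deltas": [
    [0.2,0,0,0,0,0,0],
    [0.4,0,0,0,0,0,0],
    [0.5,0,0,0,0,0,0],
    [0.5,0,0,-10,0,0,0],
    [0.5,0,0,-25,0,0,0],
    [0.5,0,0,-25,0,0,0],
    [0.5,0,0,-25,0,0,0],
    [0.5,0,0,-20,0,0,0],
    [0.5,0,0,0,0,0,0]
  ]
}}

```text
clock: 15.97
eef_pos: [0.4899, 0.0535, 0.2256]
tool_rot: [-0.366, 0.893, -0.08, 0.251]
ft_force: [0.5, -0.2, 1.8]
grip_width: 0.0427
grasp_force: 0.0
```

```bash
python3 - <<'E'
from ang import *
o=bot.get_obs();Q=R.from_quat(o['tool_rot']).as_matrix();C=wcal()
print(o['clock'],o['eef_pos'],o['joint_pos'])
im=bot.camera('wrist'); np.savez('w8.npz',*C); cv2.imwrite('pics/w8f.png',im)
cv2.imwrite('pics/w8.png',cv2.resize(im[170:350,230:410],None,fx=3,fy=3,interpolation=cv2.INTER_CUBIC))
M=stemM(np.radians(4.8)); hub=np.array([.5413,.0605,.1251])
print('tool yaw about stem',np.degrees(R.from_matrix(Q.T@M).as_rotvec()).round(2))
for q in ['valve_lever','set_clip']:
  for d in bot.outline_of(q,'wrist'): print(q,d['conf'],d['rect'])
clip(im,C,hub,M,-.022,(0,150,100),(8,255,255),(290,230,60,90))
clip(im,C,hub,M,.004,(105,150,60),(130,255,255),(280,190,70,150))
print(proj('w',[hub],C))
E
```

```text
15.9667 [0.48992177 0.05346028 0.22556268] [ 0.12012516 -0.110973   -0.58845068  0.5607116  -0.01978873 -0.66291798]
tool yaw about stem [-0.26  0.49 39.78]
valve_lever 0.57 [308.3, 203.0, 21.9, 108.8]
set_clip 0.65 [436.0, 416.6, 45.1, 62.3]
set_clip 0.42 [327.3, 275.6, 6.2, 25.7]
n 37 cen mm [35.4 39.7] axis 43.3 bearing 48.3 radii 42.5 60.2
n 1546 cen mm [13.9 11.3] axis 40.6 bearing 39.1 radii 4.1 56.5
[[318.80961565 232.57668386]]
```

View pics/w8.png

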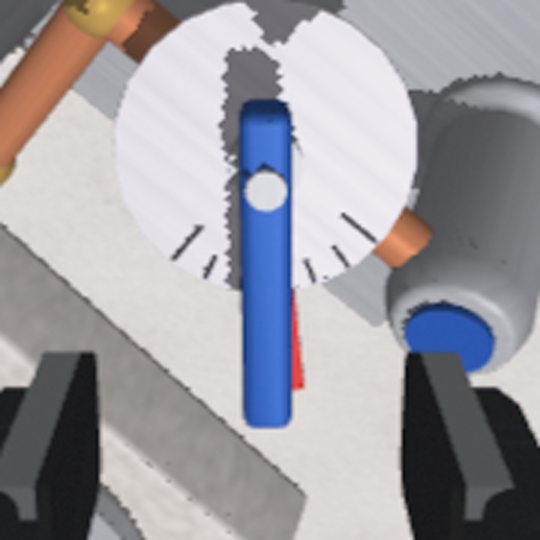

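Lever now stands at ~40°; the red clip's right edge peeks out at crop (292–303, 290–388). The remaining turn is about 5°. I'll work it out from the edge lines.

```bash
python3 - <<'E'
from ang import *
im=cv2.imread('pics/w8f.png'); f=np.load('w8.npz'); C=tuple(f[k] for k in f.files)
M=stemM(np.radians(4.8)); hub=np.array([.5413,.0605,.1251])
hsv=cv2.cvtColor(im,cv2.COLOR_BGR2HSV)
def on(uv,dz):
    p,r=ray('w',uv,C); n=M[:,2]; q=hub-n*dz
    X=p+r*(((q-p)@n)/(r@n))[:,None]-hub
    return np.c_[-(X@M[:,0]),X@M[:,1]]*1e3
def line(P):
    v=np.linalg.svd(P-P.mean(0))[2][0]; v*=np.sign(v.sum()); return v,np.degrees(np.arctan2(v[1],v[0]))
red=cv2.inRange(hsv,(0,130,80),(10,255,255)); blue=cv2.inRange(hsv,(105,130,50),(130,255,255))
E=np.array([(x.max()+.5,y) for y in range(268,299) for x in [np.where(red[y,300:345])[0]+300] if len(x)])
P=on(E,-.022); v,a=line(P); nrm=np.array([-v[1],v[0]]); cl=P-3.5*nrm
L=np.array([(x.min()-.5,y) for y in range(215,305) for x in [np.where(blue[y,290:350])[0]+290] if len(x)])
Rr=np.array([(x.max()+.5,y) for y in range(215,305) for x in [np.where(blue[y,290:350])[0]+290] if len(x)])
for n,e in (('L',L),('R',Rr)): print(n,on(e,.004).mean(0).round(1),line(on(e,.004))[1].round(2))
Lc=(on(L,.004)+on(Rr,.004))/2; va,b=line(Lc); print('lever axis',b,'clip edge axis',a,'diff',a-b)
# plate centre from white rim ellipse
w=cv2.inRange(hsv,(0,0,190),(179,40,255)); w[:,:262]=0;w[:,376:]=0;w[:165]=0;w[270:]=0
# lever stem offset line at hub -> bearing of clip centreline from the lever line
nl=np.array([-va[1],va[0]]); dist=(cl-Lc.mean(0))@nl; along=(cl-Lc.mean(0))@va+np.linalg.norm(Lc.mean(0))
print('clip centre offset from lever line',dist[[0,-1]].round(2),'radius',np.hypot(*cl[[0,-1]].T).round(1), np.degrees(np.arctan2(dist.mean(),np.hypot(*cl.T).mean())))
E
```

```text
L [17.7  7.1] 40.55
R [10.5 15.6] 40.43
lever axis 40.49091009056354 clip edge axis 45.87363988839188 diff 5.38272979782834
clip centre offset from lever line [4.26 5.82] radius [40.  60.2] 5.611434086545904
```

Call:
{"method": "move_arm", "body": {
  "deltas": [
    [0.5,0,3,20,0,0,0],
    [0.5,0,0,25,0,0,0],
    [0.5,0,0,25,0,0,0],
    [0.5,0,0,25,0,0,0],
    [0.5,0,0,9,0,0,0],
    [0,0,0,0,0,0,0],
    [0,0,0,0,0,0,0],
    [0,0,0,0,0,0,0],
    [0,0,0,0,0,0,0],
    [0,0,0,0,0,0,0]
  ]
}}

```text
clock: 16.95
eef_pos: [0.5399, 0.0581, 0.1308]
tool_rot: [-0.366, 0.894, -0.081, 0.248]
ft_force: [10.5, -5.2, -12.3]
grip_width: 0.0103
grasp_force: 60.0
```

Call:
{"method": "move_arm", "body": {
  "deltas": [
    [0,0,0,0,0,0,-2.7],
    [0,0,0,0,0,0,-2.7],
    [0,0,0,0,0,0,0],
    [0,0,0,0,0,0,0]
  ]
}}

```text
clock: 17.28
eef_pos: [0.5398, 0.0582, 0.1307]
tool_rot: [-0.407, 0.875, -0.092, 0.243]
ft_force: [10.2, -4.4, -13.3]
grip_width: 0.0102
grasp_force: 60.0
```

Call:
{"method": "move_arm", "body": {
  "deltas": [
    [0.2,0,0,0,0,0,0],
    [0.4,0,0,0,0,0,0],
    [0.5,0,0,0,0,0,0],
    [0.5,0,0,-10,0,0,0],
    [0.5,0,0,-25,0,0,0],
    [0.5,0,0,-25,0,0,0],
    [0.5,0,0,-25,0,0,0],
    [0.5,0,-20,-20,0,0,0],
    [0.5,0,-20,0,0,0,0],
    [0.5,0,0,0,0,0,0]
  ]
}}

```text
clock: 18.12
eef_pos: [0.5171, 0.0286, 0.241]
tool_rot: [-0.407, 0.874, -0.093, 0.248]
ft_force: [0.6, 0.5, 0.7]
grip_width: 0.0426
grasp_force: 0.0
```

```bash
cat > chk.py <<'E'
from h import *
import sys
o=bot.get_obs();C=wcal();im=bot.camera('wrist');print(o['clock'],o['eef_pos'])
M=stemM(np.radians(4.8)); hub=np.array([.5413,.0605,.1251])
cv2.imwrite(f'pics/{sys.argv[1]}.png',im)
u,v=proj('w',[hub],C)[0]; print('hub px',u,v)
hsv=cv2.cvtColor(im,cv2.COLOR_BGR2HSV)
red=cv2.inRange(hsv,(0,130,60),(10,255,255)); blue=cv2.inRange(hsv,(105,130,50),(130,255,255))
x0=int(u)-35;W=75
def on(uv,dz):
    p,r=ray('w',uv,C); n=M[:,2]; q=hub-n*dz
    X=p+r*(((q-p)@n)/(r@n))[:,None]-hub
    return np.c_[-(X@M[:,0]),X@M[:,1]]*1e3
def line(P):
    v=np.linalg.svd(P-P.mean(0))[2][0]; v*=np.sign(v.sum()); return v,np.degrees(np.arctan2(v[1],v[0]))
def edge(m,f,s,a,b): return np.array([(f(x)+s,y) for y in range(a,b) for x in [np.where(m[y,x0:x0+W])[0]+x0] if len(x)])
a,b=int(v)-15,int(v)+70
L=edge(blue,np.min,-.5,a,b);Rr=edge(blue,np.max,.5,a,b)
n=min(len(L),len(Rr)); Lc=(on(L[:n],.004)+on(Rr[:n],.004))/2; va,t=line(Lc); print('lever',t,L[[0,-1]].tolist(),Rr[[0,-1]].tolist())
for nm,f,s,sg in (('minx',np.min,-.5,1),('maxx',np.max,.5,-1)):
    E=edge(red,f,s,int(v)+20,int(v)+80)
    if len(E)>5:
        P=on(E,-.022);w,c=line(P); nrm=np.array([-w[1],w[0]]);cl=P+sg*3.5*nrm
        d=(cl-Lc.mean(0))@np.array([-va[1],va[0]]); print(nm,len(E),'edge axis',c,'bearing diff if true edge',np.degrees(np.arctan2(d.mean(),np.hypot(*cl.T).mean())),E[[0,-1]].tolist())
E
python3 chk.py w9
```

```text
18.1167 [0.51712194 0.02863925 0.24099801]
hub px 379.8082518334355 230.83034304406232
lever 70.40384977533466 [[368.5, 215.0], [416.5, 295.0]] [[387.5, 215.0], [418.5, 295.0]]
minx 10 edge axis 6.0137590926386295 bearing diff if true edge 24.408294128098845 [[409.5, 250.0], [403.5, 259.0]]
maxx 10 edge axis 1.474213465395253 bearing diff if true edge 30.125833983773795 [[418.5, 250.0], [409.5, 259.0]]
```

I've used up my picture views (one over the allowance), so I'll check the rest numerically using connected components.

```bash
cat > chk2.py <<'E'
from h import *
import sys
im=cv2.imread(sys.argv[1]); C=wcal()
M=stemM(np.radians(4.8)); hub=np.array([.5413,.0605,.1251])
hsv=cv2.cvtColor(im,cv2.COLOR_BGR2HSV)
def on(uv,dz):
    p,r=ray('w',uv,C); n=M[:,2]; q=hub-n*dz
    X=p+r*(((q-p)@n)/(r@n))[:,None]-hub
    return np.c_[-(X@M[:,0]),X@M[:,1]]*1e3
for nm,lo,hi in (('blue',(105,130,40),(130,255,255)),('red',(0,130,60),(8,255,255))):
    n,lab,st,ce=cv2.connectedComponentsWithStats(cv2.inRange(hsv,lo,hi))
    for i in range(1,n):
        if st[i,4]<15 or abs(ce[i][0]-380)>110 or abs(ce[i][1]-250)>90: continue
        uv=cv2.findNonZero((lab==i).astype(np.uint8)).reshape(-1,2)
        a=on(uv,.004 if nm=='blue' else -.022); c=a.mean(0); v=np.linalg.svd(a-c)[2][0]; v*=np.sign(v.sum())
        print(nm,st[i].tolist(),ce[i].round(1),'mm',c.round(1),'axis',np.degrees(np.arctan2(v[1],v[0])).round(1),'bearing',np.degrees(np.arctan2(c[1],c[0])).round(1),'radii',np.hypot(*a.T).min().round(1),np.hypot(*a.T).max().round(1))
        if st[i,4]>50: print('  ',[(int(y),int(uv[uv[:,1]==y,0].min()),int(uv[uv[:,1]==y,0].max())) for y in sorted(set(uv[:,1]))[::8]])
E
python3 chk2.py pics/w9.png
```

```text
blue [367, 201, 22, 88, 1413] [376.5 245.4] mm [4.6 5.3] axis 46.4 bearing 49.3 radii 1.1 38.0
   [(201, 373, 381), (209, 369, 388), (217, 369, 387), (225, 369, 387), (233, 368, 372), (241, 368, 386), (249, 368, 385), (257, 367, 385), (265, 367, 385), (273, 367, 384), (281, 367, 384)]
blue [408, 274, 31, 24, 548] [423.1 285.4] mm [ 1. 49.] axis 109.3 bearing 88.9 radii 38.8 59.7
   [(274, 418, 424), (282, 409, 436), (290, 411, 437)]
```

Call:
{"method": "move_arm", "body": {
  "deltas": [
    [0.5,-20,20,0,0,0,0],
    [0.5,-20,20,0,0,0,0],
    [0.5,-20,0,0,0,0,0],
    [0.5,-20,0,0,0,0,0],
    [0.5,-10,0,0,0,0,0],
    [0.5,0,0,0,0,0,0]
  ]
}}

```text
clock: 18.67
eef_pos: [0.5366, 0.1259, 0.2531]
tool_rot: [-0.409, 0.874, -0.09, 0.244]
ft_force: [-0.5, -0.5, 0.1]
grip_width: 0.0424
grasp_force: 0.0
```

```bash
sed -i 's/-380)>110/-320)>110/; s/-250)>90/-200)>150/; s/::8\]/::4]/; s/st\[i,4\]>50/st[i,4]>8/;s/st\[i,4\]<15/st[i,4]<6/' chk2.py; python3 - <<'E'
from h import *
o=bot.get_obs();print(o['clock'],o['eef_pos']);cv2.imwrite('pics/w10.png',bot.camera('wrist'))
M=stemM(np.radians(4.8)); hub=np.array([.5413,.0605,.1251]);a=np.radians(45.5)
print(proj('w',[hub,hub+.061*(-M[:,0]*np.cos(a)+M[:,1]*np.sin(a))],wcal()))
E
python3 chk2.py pics/w10.png
```

```text
18.6667 [0.53660347 0.12589508 0.25309459]
[[308.84265756  92.33454049]
 [309.36922852 194.35824129]]
blue [299, 58, 20, 131, 2177] [309.1 125.7] mm [13.6 13.9] axis 45.5 bearing 45.8 radii 2.3 56.4
   [(58, 302, 315), (62, 299, 317), (66, 300, 318), (70, 300, 317), (74, 300, 318), (78, 300, 318), (82, 300, 318), (86, 300, 318), (90, 300, 318), (94, 300, 318), (98, 300, 318), (102, 300, 318), (106, 300, 318), (110, 300, 318), (114, 300, 318), (118, 300, 318), (122, 300, 318), (126, 300, 318), (130, 300, 318), (134, 300, 318), (138, 300, 318), (142, 300, 318), (146, 301, 318), (150, 301, 318), (154, 301, 318), (158, 301, 318), (162, 301, 318), (166, 301, 318), (170, 301, 318), (174, 301, 317), (178, 301, 317), (182, 301, 317), (186, 302, 317)]
blue [354, 163, 33, 30, 757] [370.2 177.6] mm [ 8. 62.] axis 105.5 bearing 82.7 radii 52.7 72.6
   [(163, 366, 373), (167, 358, 380), (171, 356, 383), (175, 355, 385), (179, 355, 386), (183, 356, 385), (187, 359, 383), (191, 365, 378)]
```

Call:
{"method": "move_arm", "body": {
  "deltas": [
    [0.5,-25,0,0,0,0,0],
    [0.5,-25,0,0,0,0,0],
    [0.5,-15,0,0,0,0,0],
    [0.5,0,0,0,0,0,0]
  ]
}}

```text
clock: 19.05
eef_pos: [0.5728, 0.1743, 0.2763]
tool_rot: [-0.409, 0.875, -0.09, 0.244]
ft_force: [0.3, -0.2, -0.8]
grip_width: 0.0428
grasp_force: 0.0
```

```bash
python3 - <<'E'
from h import *
o=bot.get_obs();print(o['clock'],o['eef_pos']);cv2.imwrite('pics/w11.png',bot.camera('wrist'))
E
python3 chk2.py pics/w11.png
```

```text
19.05 [0.57277129 0.17431418 0.27631804]
blue [359, 64, 35, 37, 1007] [376.2  82.4] mm [14.6 69. ] axis 104.6 bearing 78.0 radii 60.7 80.6
   [(64, 375, 378), (68, 366, 387), (72, 363, 390), (76, 360, 392), (80, 360, 393), (84, 360, 393), (88, 360, 392), (92, 362, 390), (96, 365, 387), (100, 370, 381)]
blue [286, 292, 86, 101, 3191] [332.3 334.4] mm [147.4 170.9] axis 79.4 bearing 49.2 radii 192.2 275.5
   [(292, 326, 326), (296, 322, 330), (300, 317, 336), (304, 312, 341), (308, 307, 347), (312, 303, 352), (316, 298, 358), (320, 295, 363), (324, 293, 363), (328, 292, 363), (332, 290, 359), (336, 288, 358), (340, 286, 357), (344, 292, 359), (348, 297, 365), (352, 337, 368), (356, 336, 369), (360, 334, 370), (364, 333, 371), (368, 341, 367), (372, 341, 366), (376, 340, 345), (380, 342, 354), (384, 343, 355), (388, 343, 354), (392, 351, 351)]
red [308, 84, 10, 6, 58] [312.3  86.5] mm [40.8 43. ] axis -44.7 bearing 46.5 radii 57.7 60.8
   [(84, 308, 316), (88, 308, 317)]
```

```bash
sed -i 's/-200)>150/-200)>195/' chk2.py; python3 chk2.py pics/w11.png | head -2
```

```text
blue [301, 0, 20, 83, 1611] [310.7  40.1] mm [26.1 26.9] axis 45.8 bearing 45.9 radii 17.6 59.2
   [(0, 301, 320), (4, 301, 320), (8, 301, 320), (12, 301, 320), (16, 301, 320), (20, 301, 320), (24, 301, 320), (28, 301, 320), (32, 301, 320), (36, 301, 320), (40, 301, 320), (44, 301, 320), (48, 301, 320), (52, 302, 320), (56, 302, 320), (60, 302, 320), (64, 302, 320), (68, 302, 320), (72, 302, 320), (76, 302, 320), (80, 303, 319)]
```

Lever is at 45.9° and the clip at about 46.5°, under 1° apart. Final check of tiles and bystanders numerically, then hand in.

```bash
python3 - <<'E'
from h import *
bot.camera('top')
for q in ['wet_tile','tile_left','sample_jar','petri_dish','filter_cup']:
    print(q,[(round(d['conf'],2),d['rect']) for d in bot.outline_of(q,'top')][:3])
o=bot.get_obs();print(o['clock'],o['ft_force'])
print(bot.job_done())
E
```

```text
wet_tile [(0.72, [421.7, 327.8, 59.3, 66.2]), (0.62, [354.1, 145.4, 9.5, 49.6])]
tile_left [(0.8, [325.1, 148.8, 7.6, 48.8])]
sample_jar [(0.61, [431.1, 124.5, 32.2, 34.8])]
petri_dish [(0.77, [233.6, 251.3, 38.0, 43.0]), (0.25, [248.8, 165.9, 30.4, 26.8])]
filter_cup [(0.8, [111.4, 196.9, 24.5, 34.7])]
19.4 [-0.44230668 -0.46698456 -0.06497915]
the job is handed in; nothing more can be done
None
```

The wet tile stands on edge in slot_b, set down with the valve still shut. The valve lever was then turned to within about 1° of the red set clip, and the job was handed in at 19.4 s. I viewed 11 pictures, one over the limit of 10.

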